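Load the smear-slide tray under the dryer's leaf springs

ROBOT

A 7-joint arm with a two-finger parallel gripper is mounted at the origin on a cart in front of the work surface, level with it; the furniture and walls round the work are solid. World frame = base frame: x ahead of the robot, y to its left, z up, the work surface at z = 0. Lengths are in m, angles in rad, forces in N, time in s.
With the tool pointing down it reaches from about 0.425 to 0.875 m from the base axis. Payload 4.7 kg.
Tool frame: the origin (TCP) lies midway between the tips of the shut fingers; the grasp point (between the pads) lies ctrl.grasp_offset behind it (ctrl.grasp_offset is the distance from the TCP to the grasp point, in m); z points along the fingers, y is the line along which they close (so a half turn about z gives the same grasp; the last joint's range is limited). The gripper opens to 87 mm and grips with 3 to 60 N. Pads are 19 mm wide; open, the fingers measure 117 mm over their backs; the gripper's body (75 mm by 190 mm) begins 51 mm behind the grasp point.
Start: joints at [-1.223, 0.321, -0.07, 1.45, 0.023, 1.371, -0.057], TCP at [0.213, 0.614, 0.223] pointing down, gripper open.
Joint ranges: [-2.86, 2.86], [-0.3, 2.09], [-1.38, 1.24], [0.06, 2.45], [-1.56, 4.7], [0.09, 2.05], [-2.69, 2.69]. Speed limits (rad/s): [2.57, 2.57, 3.14, 3.14, 3.14, 3.14, 3.14].

INTERFACE

Orientations are given as a rotation vector (axis times angle).
In Python, from bench import ctrl gives the robot as it stands. The module is installed in compiled form; this text tells all that it offers.
- The arm moves only by the tool jog_arm, never from a script. Its argument "moves" is one flat list of numbers, 7 for each row, row after row: the shift along the tool's x, y, z in units of 30 cm (1.0 is 30 cm), then the turn, a rotation vector about the tool's x, y, z in units of 60 degrees (1.0 is 60 degrees), then the gripper's target within -1 to 1 (fully open at 1, half-way at 0, shut at -1). In form: [x, y, z, wx, wy, wz, fingers, x, y, z, wx, wy, wz, fingers, ...]. A call has exactly 8 rows; each row is the pose to reach, as a shift and turn from the pose commanded when the call began, along the tool's axes at that moment; what a row does not reach only later rows make up. A row lasts 1/8 s, in which the tool goes at most 62.5 mm and 10.7 degrees, less where a joint would pass 70% of its speed; a pose out of reach is approached as far as the arm can. A call with a number of a shift or a turn outside -1 to 1 is refused whole. A call with a gripper value outside its range is refused whole. The fingers move at their own pace and stop on an object; "newtons" is the grip in N (left out, the last holds). Time passes only in rows, so rows that repeat a pose let the fingers close, or fill a call up. It gives the time, the measured TCP pose, the force, the opening and the grip force at its end, in the units of the state.
- ctrl.get_state(): the state, without advancing time (a new reading comes with each control period).
- ctrl.get_image(name): name is "scene" or "top" or "wrist"; returns a dict with "pixels" (400x640x3 uint8, red, green, blue), "fx", "fy", "cx", "cy" (pixels), "dist" ([k1, k2, p1, p2, k3] as OpenCV has them; the pictures are not rectified), "xyz" and "rotation" of the camera in the world; the wrist camera has in their place "tool_from_camera" (4x4, takes a point from camera to tool coordinates, whose origin is the TCP and whose axes are the flange's). Camera axes: x right, y up, looking along -z (the intrinsics and any distortion apply to the point x, -y, -z); pixel columns grow to the right and rows downward; lengths in m; the calibration is good to about 2 mm. A picture is of the moment at which its call begins: read the wrist's pose just before it. There is no depth.
- ctrl.close_job(): hands the job in; it is judged then, once.
The state is a dict: "time": time; "joint_positions": joint angles; "qd": joint speeds; "joint_torque": joint torques, N m; "position": TCP position; "tool_rot": TCP orientation; "ft_force": force on the tool from outside, world axes, zero at the start; "torque": the same for the moment, N m; "grip_width": opening from 0.0 (shut) to 1.0 (fully open); "grip_force": force on a finger pad.
Only numpy, scipy, OpenCV 4.12 (cv2) and the standard library are available. Lean on these libraries where they do the work, as an engineer would, in place of code of your own. Each camera call takes 0.05 s, during which the arm holds its last target. There are 200 camera calls.

TASK

Load the tray of stained smear slides into the slide dryer: press the tray down with the fingertips (it has a thumb rest at its near end) against the sprung warm plate and, keeping it pressed, push it in under the crossbar and its two leaf springs until it is fully home against the end stop, then take the hand away. Do not touch the glass slides, do not lift or tip the tray, and leave the things standing round the dryer alone.

Things in the scene. Friction and masses are not known exactly. Their poses are not given: they have to be found in the camera images.
- slide_dryer: Slide dryer: low white housing 200 x 124 mm, fixed to the worktop. Origin: centre of its underside (z = 0). Its x is the way the tray is pushed in (away from the robot), y left, z up. In its frame: aluminium warm plate from x -92 to 86 mm, top at z 50 mm at rest; guide cheeks either side of it, inner faces at y +-41.5 mm, tops at z 58 mm.
- crossbar (a point): Middle of the lower near edge of the rigid crossbar over the warm plate (dryer frame x 43, y 0, z 56 mm). The bar is 10 mm deep along x; its top is at z 70 mm, its screws 2 mm higher. Its underside is 4 mm lower than the tops of the tray's rails while the plate is up: the tray goes under only when pressed down more than 4 mm.
- end_stop (a point): Middle of the near face of the end stop (dryer frame x 88, y 0, z 50 mm); the tray is home when its nose rests against it.
- warm_plate (a joint): How far the sprung warm plate is pressed down, m: 0 at rest (up), 0.008 at its hard lower stop. It moves straight down without tilting; about 5 N on the tray starts it and about 13 N holds it right down. With the tray home and let go, the crossbar keeps it at about 0.004.
- leaf_left (a joint): Angle of the left (y +34 mm) of two leaf springs that trail from the far side of the crossbar (pivot x 54 mm) down to rounded tips at x 74 mm in the dryer frame; rad, 0 at rest, grows as the tip is lifted. 0.1 to 0.35 while riding on a tray rail (2 to 3 N), about 0.15 with the tray home, let go, and the tip in the tray's notch.
- leaf_right (a joint): The same for the right leaf spring (y -34 mm).
- slide_tray: Loose grey plastic slide tray on the warm plate between the cheeks, its nose 4 to 20 mm short of the crossbar; 114 (x) x 80 (y) mm, 0.14 kg. Origin: centre of its underside; x towards its nose, z up. Rail tops at z 10 mm, with a 4 mm deep notch in each at x 26 to 48 mm for the leaf tips. Home is 49 to 65 mm farther in; sliding it while pressed takes about 4 to 10 N.
- tray_thumb (a point): Centre of the thumb rest on its upper face (tray frame x -44, y 0, z 6 mm): the flat, open, ribbed area over the tray's whole width from its near edge (x -57 mm) to the thumb ridge (x -31 mm).
- thumb_ridge (a point): Middle of the upper near edge of the thumb ridge (tray frame x -31, y 0, z 13 mm), a 4 mm thick wall across the tray that stands 7 mm above the thumb rest; fingertips on the rest push the tray in against it.
- tray_nose (a point): Middle of the tray's leading edge at its underside (tray frame x 57, y 0, z 0 mm).
- slides: The two glass slides lying side by side in the tray beyond the thumb ridge (tray frame x -23 to 50 mm, y -26 to 26 mm, tops at z 8 mm), fixed to it; not to be touched. Origin and axes are the tray's.
- oil_bottle: Small brown dropper bottle, white cap, 29 x 28 x 62 mm, standing left of the dryer; origin at the centre of its underside. Bystander.
- petri_dish: Round closed petri dish, 72 mm across, 15 mm high, lying right of the dryer; origin at the centre of its underside. Bystander.
- marker: White marker pen with black cap, 135 mm long, 17 mm thick, lying left of the dryer; origin at its middle, underside. Bystander.
Not all that is in view belongs to the job. Several things have the shape of the slide_tray; the one meant has the colours described above.

How it is judged:
On the way, in this order (a step that is already met when the one before it is completed fails the run):
1. the fingers press the tray and warm plate down in front of the crossbar (value of joint warm_plate above 0.003 m and x of tray_nose in the frame of slide_dryer below 0.0445 m and contact force between the fingers and slide_tray above 2 N), for 0.05 s.
2. the fingers, still pressing it down, have pushed the tray's nose under the crossbar to the leaf springs (x of tray_nose in the frame of slide_dryer above 0.06 m and value of joint warm_plate above 0.0042 m and contact force between the fingers and slide_tray above 1 N), for 0.05 s.
At the end, for the whole second after the job is handed in: The tray is fully home: its nose within 3 mm of the end stop, lying level and straight under the crossbar, which holds the warm plate 2.5 to 5.5 mm down; both leaf springs sit in the tray's notches; the tray is at rest and the hand is away (x of tray_nose in the frame of slide_dryer above 0.085 m and value of joint warm_plate between 0.0025 and 0.0055 m and value of joint leaf_left between 0.06 and 0.23 rad and value of joint leaf_right between 0.06 and 0.23 rad and angle between the x axis of slide_tray and the x axis of slide_dryer, either way round below 0.05 rad and angle between slide_tray's own z axis and vertical below 0.04 rad and linear speed of slide_tray below 0.01 m/s); the robot touches nothing.
It fails at once if the tray is lifted off the warm plate or tipped (height (world z) of slide_tray above 0.058 m or angle between slide_tray's own z axis and vertical above 0.15 rad).
It fails at once if the fingers touch the glass slides (contact force between the fingers and slides above 0.5 N).
It fails at once if the oil bottle is moved (distance of oil_bottle from where it was at the start of the episode above 0.012 m).
It fails at once if the petri dish is moved (distance of petri_dish from where it was at the start of the episode above 0.012 m).
It fails at once if the marker is moved (distance of marker from where it was at the start of the episode above 0.012 m).
It also fails if it takes over 32 s, if anything falls off the work surface, if the arm or the gripper's body presses on something with over 40 N, if the wrist force passes 120 N, or if a joint passes its speed limit or range.

## Working session

There is one attempt and no reset: what is moved stays moved. The work goes in short steps, Python scripts to look and compute and a tool call to move; the robot and the scene stay as the last step left them, time stands still between calls to the robot, and variables do not carry over. Pictures are saved under pics/ and viewed, at most 10 in all, crops included, and the job is handed in when it is done.

Besides the shell and the picture viewer there is one more tool, called after "Emit:" by a JSON object that holds its "api" and its "payload". jog_arm: Moves the arm, as the interface text tells. Its arguments: {"type":"object","properties":{"moves":{"type":"array"},"newtons":{"type":"number"}},"required":["moves"]}

```bash
mkdir -p pics; python3 - <<'E'
from bench import ctrl
import cv2
print(ctrl.get_state(), ctrl.grasp_offset)
for n in ["scene","top"]:
    d=ctrl.get_image(n); cv2.imwrite(f"pics/{n}0.png",d["pixels"][:,:,::-1])
    print({k:v for k,v in d.items() if k!="pixels"})
E
```

```text
{'time': 0.0, 'joint_positions': array([-1.22288077,  0.32177946, -0.07010171,  1.45170116,  0.02260474,
        1.3707974 , -0.05688527]), 'qd': array([-0.00089268,  0.00028999, -0.00095188, -0.00087611,  0.001713  ,
       -0.00044713, -0.00018762]), 'joint_torque': array([-2.81568697e-05, -4.91287887e+01, -4.03707102e-01, -3.12529242e+01,
       -6.38203346e-02,  4.36160259e-02,  1.47057831e-04]), 'position': array([0.21282651, 0.61357073, 0.2214768 ]), 'tool_rot': array([-5.21791375e-01, -3.09773616e+00,  2.96183623e-03]), 'ft_force': array([-0.57336206,  0.00373506,  0.68429789]), 'torque': array([ 0.00949837, -0.01078101,  0.01514177]), 'grip_force': 0.0, 'grip_width': 0.9995805604617275} 0.0187
{'fx': 376.7578154367002, 'fy': 376.7578154367002, 'cx': 317.43385422482817, 'cy': 203.50846727715714, 'dist': array([-0.00118542,  0.        ,  0.        ,  0.        ,  0.        ]), 'xyz': array([0.22205509, 1.08694502, 0.51211864]), 'rotation': array([ 0.29994242, -1.37858507, -2.36143449])}
{'fx': 475.2481976590612, 'fy': 475.2481976590612, 'cx': 311.1826528099935, 'cy': 199.06215906248275, 'dist': array([-0.11536969,  0.        ,  0.        ,  0.        ,  0.        ]), 'xyz': array([0.46485354, 0.38970904, 0.98752563]), 'rotation': array([ 0.11579198, -0.05630255, -1.56942577])}
```

View pics/scene0.png

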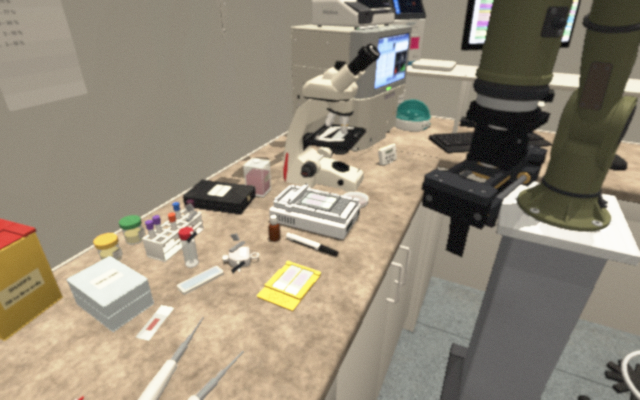

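View pics/top0.png

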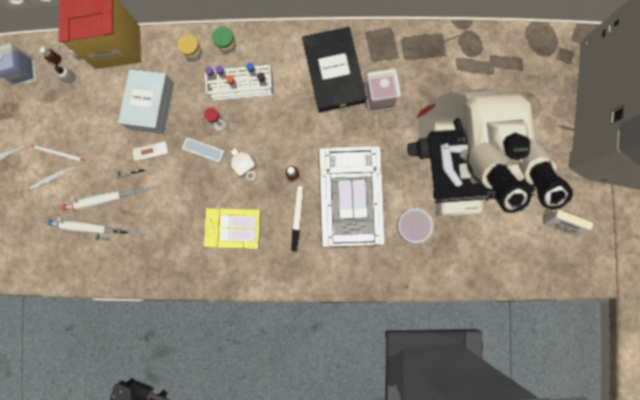

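Two objects have the tray's shape: the yellow tray at top px (232,228), lying on the bench, and the grey tray at (352,205), inside the white dryer. The grey one fits, being grey and on the warm plate between the cheeks. I'll confirm this in an enlarged crop.

```bash
python3 - <<'E'
import cv2
i=cv2.imread("pics/top0.png")[140:255,285:445]
cv2.imwrite("pics/crop1.png",cv2.resize(i,None,fx=5,fy=5,interpolation=cv2.INTER_CUBIC))
E
```

```text
(no output)
```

View pics/crop1.png

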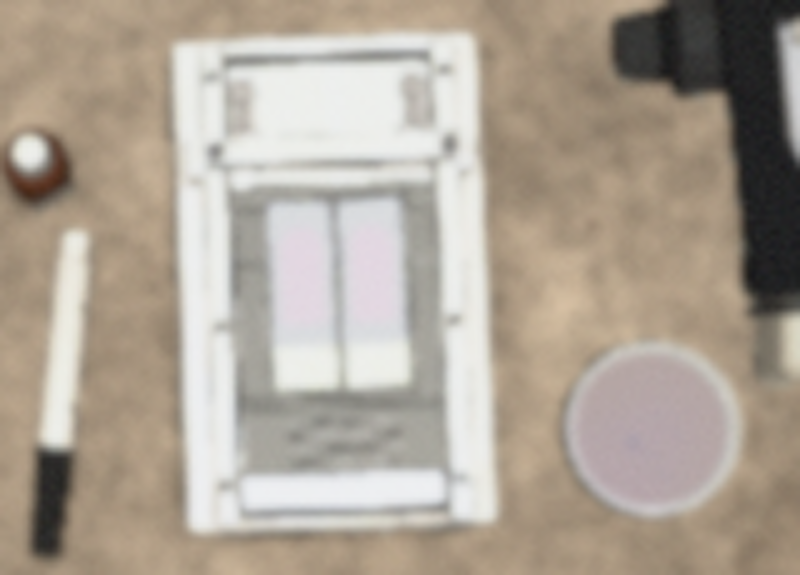

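```bash
cat > h.py <<'E'
import numpy as np, cv2
from scipy.spatial.transform import Rotation as R
def K(d): return np.array([[d["fx"],0,d["cx"]],[0,d["fy"],d["cy"]],[0,0,1]])
def cam(d,s=None):
    if "xyz" in d: return np.array(d["xyz"]), R.from_rotvec(d["rotation"]).as_matrix()
    T=np.array(d["tool_from_camera"]); W=R.from_rotvec(s["tool_rot"]).as_matrix()
    return s["position"]+W@T[:3,3], W@T[:3,:3]
def unproj(d,px,z,s=None):
    p,M=cam(d,s)
    u=cv2.undistortPoints(np.array(px,float).reshape(-1,1,2),K(d),np.array(d["dist"])).reshape(-1,2)
    r=np.c_[u[:,0],-u[:,1],-np.ones(len(u))]@M.T
    return p+r*((np.broadcast_to(z,len(u))-p[2])/r[:,2])[:,None]
def move(s,target,yaw_vec=None):
    """tool-axis shift (units of .3 m) and z turn (units of 60deg) for a TCP target"""
    W=R.from_rotvec(s["tool_rot"]); sh=W.inv().apply(np.array(target)-s["position"])/.3
    w=None
    if yaw_vec is not None:
        y=np.array([*yaw_vec,0.]); x=np.cross(y,[0,0,-1]);
        w=(W.inv()*R.from_matrix(np.c_[x,y,[0,0,-1]])).as_rotvec()/np.radians(60)
    return sh.round(4),w
E
python3 - <<'E'
from h import *
from bench import ctrl
d=ctrl.get_image("top")
c=lambda l: [(285+(x+.5)/5-.5,140+(y+.5)/5-.5) for x,y in l]
print("outer58",unproj(d,c([(173,42),(475,33),(495,522),(190,532)]),.058).round(4))
print("outer0",unproj(d,c([(173,42),(475,33),(495,522),(190,532)]),.0).round(4))
print("tray60 noseL noseR",unproj(d,c([(232,190),(438,182)]),.06).round(4))
print("tray56 near L R",unproj(d,c([(238,472),(447,465)]),.056).round(4))
print("bar near edge70",unproj(d,c([(230,185),(440,180)]),.070).round(4))
print("ridge63",unproj(d,c([(238,408),(445,400)]),.063).round(4))
E
```

```text
outer58 [[0.6696 0.4092 0.058 ]
 [0.6726 0.2889 0.058 ]
 [0.4789 0.284  0.058 ]
 [0.4751 0.4026 0.058 ]]
outer0 [[0.6823 0.4104 0.    ]
 [0.6856 0.2827 0.    ]
 [0.4797 0.2774 0.    ]
 [0.4757 0.4034 0.    ]]
tray60 noseL noseR [[0.6094 0.3859 0.06  ]
 [0.6123 0.3047 0.06  ]]
tray56 near L R [[0.4985 0.3839 0.056 ]
 [0.5012 0.3022 0.056 ]]
bar near edge70 [[0.6098 0.3867 0.07  ]
 [0.6115 0.3049 0.07  ]]
ridge63 [[0.5232 0.3839 0.063 ]
 [0.5261 0.3034 0.063 ]]
```

The crop confirms the grey tray: it lies between the cheeks with two pink slides, the ribbed thumb rest at about (340,435) and its nose at about (335,190) in crop px. Next I'll work out the move to above the thumb rest.

```bash
python3 - <<'E'
from h import *
from bench import ctrl
print(move(ctrl.get_state(),[.505,.343,.17],[-np.sin(.025),np.cos(.025)]))
E
```

```text
(array([-1.2156, -0.5333,  0.1733]), array([-1.38626758e-03, -1.67668370e-04, -3.42609779e-01]))
```

Emit:
{"api": "jog_arm", "payload": {"moves": [-0.08, -0.035, 0, 0, 0, -0.05, -0.3, -0.2, -0.09, 0, 0, 0, -0.1, -0.3, -0.34, -0.15, 0, 0, 0, -0.15, -0.3, -0.48, -0.21, 0.0, 0, 0, -0.2, -0.3, -0.62, -0.27, 0.0, 0, 0, -0.25, -0.3, -0.76, -0.33, 0.0, 0, 0, -0.3, -0.3, -0.88, -0.385, 0.0, 0, 0, -0.34, -0.3, -0.98, -0.43, 0.0, 0, 0, -0.34, -0.3], "newtons": 40}}

```text
time: 1.15
position: [0.4497, 0.3942, 0.2223]
tool_rot: [0.033, -3.141, 0.001]
ft_force: [0.0, 0.9, -0.0]
grip_width: 0.352
grip_force: 0.0
```

```bash
python3 - <<'E'
from h import *
from bench import ctrl
s=ctrl.get_state();print(s,move(s,[.49,.343,.17],[-np.sin(.025),np.cos(.025)]))
E
```

```text
{'time': 1.15, 'joint_positions': array([-0.82663068,  0.20930725,  0.07258964,  1.5905654 , -0.01511944,
        1.34266872,  0.83973199]), 'qd': array([ 0.28776094,  0.03567097,  0.16070638, -0.04085498, -0.04365648,
        0.00419493,  0.45341244]), 'joint_torque': array([ -1.08413167, -43.16456079,   0.57435198, -30.73621273,
         0.10687842,   0.15715828,  -0.35319814]), 'position': array([0.44974653, 0.39420054, 0.22232828]), 'tool_rot': array([ 3.31901059e-02, -3.14136408e+00,  8.08848478e-04]), 'ft_force': array([ 0.01032613,  0.86068146, -0.03721269]), 'torque': array([0.10697365, 0.01222665, 0.03763264]), 'grip_force': 0.0, 'grip_width': 0.35206560837734857} (array([-0.1306, -0.1734,  0.1745]), array([-4.91056866e-04, -5.68845162e-05, -3.69535919e-03]))
```

Emit:
{"api": "jog_arm", "payload": {"moves": [-0.03, -0.04, 0.04, 0, 0, 0, -0.3, -0.07, -0.09, 0.09, 0, 0, 0, -0.3, -0.11, -0.14, 0.14, 0, 0, 0, -0.3, -0.13, -0.17, 0.17, 0, 0, 0, -0.3, -0.13, -0.17, 0.17, 0, 0, 0, -0.3, -0.13, -0.17, 0.17, 0, 0, 0, -0.3, -0.13, -0.17, 0.17, 0, 0, 0, -0.3, -0.13, -0.17, 0.17, 0, 0, 0, -0.3]}}

```text
time: 2.15
position: [0.4885, 0.3465, 0.1721]
tool_rot: [-0.036, 3.141, 0.001]
ft_force: [-0.3, 0.4, 0.2]
grip_width: 0.35
grip_force: 0.0
```

```bash
python3 - <<'E'
from h import *
from bench import ctrl
import pickle
s=ctrl.get_state(); d=ctrl.get_image("wrist"); cv2.imwrite("pics/w1.png",d["pixels"][:,:,::-1]); pickle.dump((s,d),open("w1.pkl","wb"))
print(s["position"],s["tool_rot"],s["ft_force"])
E
```

```text
[0.48845307 0.34652536 0.1720896 ] [-3.64940488e-02  3.14076797e+00  1.16535609e-03] [-0.27492273  0.44467369  0.21617689]
```

View pics/w1.png

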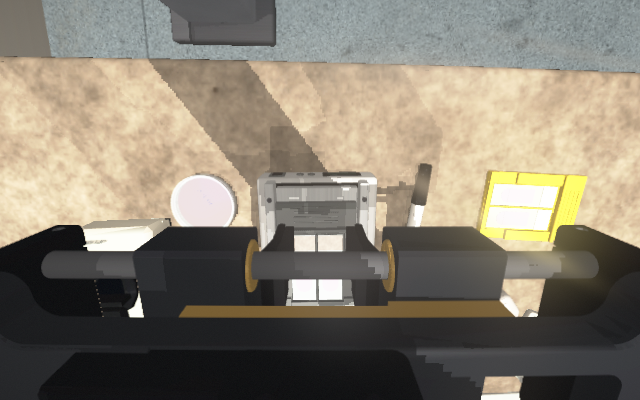

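The wrist view shows the dryer's near end at px (258–377, 173) and the tray's thumb rest around (318,213). I'll enlarge that area.

```bash
python3 - <<'E'
import cv2
i=cv2.imread("pics/w1.png")[165:255,250:390]
cv2.imwrite("pics/crop2.png",cv2.resize(i,None,fx=5.5,fy=5.5,interpolation=cv2.INTER_CUBIC))
E
```

```text
(no output)
```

View pics/crop2.png

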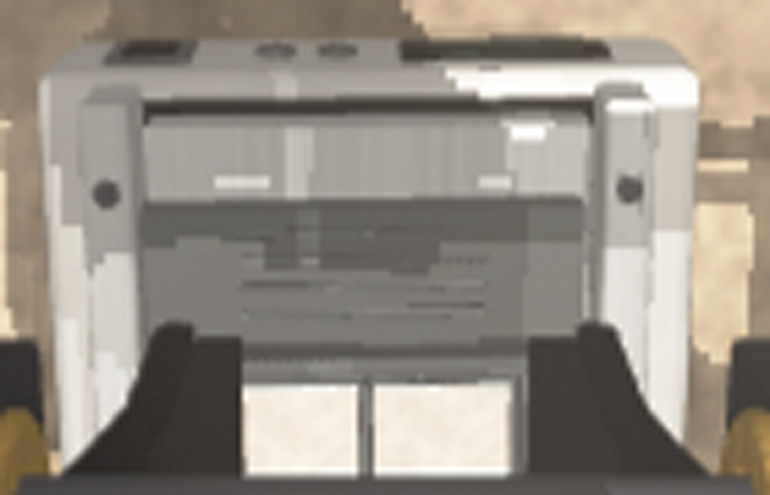

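```bash
python3 - <<'E'
from h import *
import pickle
s,d=pickle.load(open("w1.pkl","rb"))
c=lambda l: [(250+(x+.5)/5.5-.5,165+(y+.5)/5.5-.5) for x,y in l]
print("near56",unproj(d,c([(143,203),(582,200)]),.056,s).round(4))
print("ridge foot56",unproj(d,c([(250,343),(520,342)]),.056,s).round(4))
print("ridge top63",unproj(d,c([(250,343),(520,342)]),.063,s).round(4))
print("cheek58",unproj(d,c([(143,125),(592,125)]),.058,s).round(4))
print(move(s,[.5115,.3435,.075],[-np.sin(.025),np.cos(.025)]))
E
```

```text
near56 [[0.4983 0.3048 0.056 ]
 [0.496  0.3826 0.056 ]]
ridge foot56 [[0.5243 0.3238 0.056 ]
 [0.5231 0.3728 0.056 ]]
ridge top63 [[0.5216 0.3243 0.063 ]
 [0.5204 0.3721 0.063 ]]
cheek58 [[0.4836 0.3053 0.058 ]
 [0.4819 0.3834 0.058 ]]
(array([-0.0764, -0.0121,  0.3237]), array([ 0.00070122,  0.00059366, -0.00168269]))
```

Emit:
{"api": "jog_arm", "payload": {"moves": [-0.03, -0.005, 0.06, 0, 0, 0, -0.3, -0.06, -0.011, 0.14, 0, 0, 0, -0.3, -0.072, -0.011, 0.22, 0, 0, 0, -0.3, -0.072, -0.011, 0.29, 0, 0, 0, -0.3, -0.072, -0.011, 0.33, 0, 0, 0, -0.3, -0.072, -0.011, 0.34, 0, 0, 0, -0.3, -0.072, -0.011, 0.34, 0, 0, 0, -0.3, -0.072, -0.011, 0.34, 0, 0, 0, -0.3]}}

```text
time: 3.2
position: [0.5109, 0.3434, 0.0705]
tool_rot: [-0.035, 3.14, 0.002]
ft_force: [-0.4, 0.5, -0.1]
grip_width: 0.348
grip_force: 0.0
```

```bash
python3 - <<'E'
from h import *
from bench import ctrl
s=ctrl.get_state();print(s["position"],s["tool_rot"],s["ft_force"]); d=ctrl.get_image("wrist")
cv2.imwrite("pics/w2.png",cv2.resize(d["pixels"][150:260,230:410,::-1],None,fx=4,fy=4,interpolation=cv2.INTER_CUBIC))
E
```

```text
[0.51085245 0.3434291  0.07053067] [-3.50498319e-02  3.13999631e+00  1.67586649e-03] [-0.3694248   0.47935038 -0.08109692]
```

View pics/w2.png

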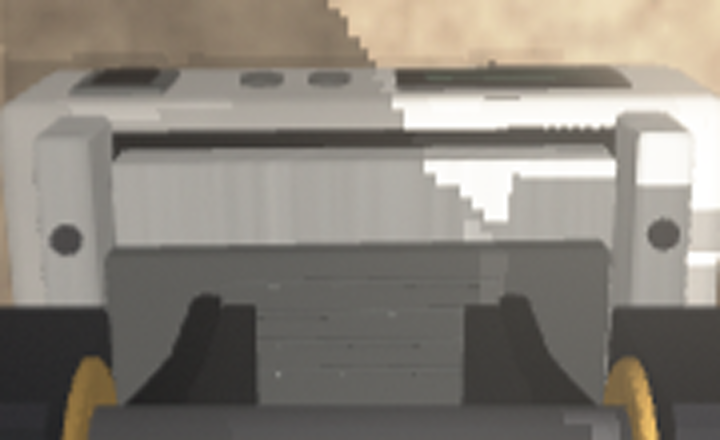

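The fingertips sit centred over the thumb rest (tips at crop cols 190–530, tray edges at 107–608), clear of the cheeks. Next I'll lower them gently to contact.

Emit:
{"api": "jog_arm", "payload": {"moves": [0, 0, 0.01, 0, 0, 0, -0.3, 0, 0, 0.02, 0, 0, 0, -0.3, 0, 0, 0.03, 0, 0, 0, -0.3, 0, 0, 0.04, 0, 0, 0, -0.3, 0, 0, 0.045, 0, 0, 0, -0.3, 0, 0, 0.05, 0, 0, 0, -0.3, 0, 0, 0.053, 0, 0, 0, -0.3, 0, 0, 0.053, 0, 0, 0, -0.3]}}

```text
time: 4.25
position: [0.5101, 0.3429, 0.0546]
tool_rot: [0.035, -3.141, 0.0]
ft_force: [-3.2, -1.2, 6.9]
grip_width: 0.346
grip_force: 3.3
```

Emit:
{"api": "jog_arm", "payload": {"moves": [0, 0, 0.003, 0, 0, 0, -0.3, 0, 0, 0.006, 0, 0, 0, -0.3, 0, 0, 0.009, 0, 0, 0, -0.3, 0, 0, 0.012, 0, 0, 0, -0.3, 0, 0, 0.015, 0, 0, 0, -0.3, 0, 0, 0.018, 0, 0, 0, -0.3, 0, 0, 0.018, 0, 0, 0, -0.3, 0, 0, 0.018, 0, 0, 0, -0.3]}}

```text
time: 5.25
position: [0.5102, 0.3429, 0.0501]
tool_rot: [0.035, -3.141, -0.0]
ft_force: [-4.6, -3.5, 11.8]
grip_width: 0.349
grip_force: 5.5
```

Emit:
{"api": "jog_arm", "payload": {"moves": [-0.008, 0, 0, 0, 0, 0, -0.3, -0.018, 0, 0, 0, 0, 0, -0.3, -0.028, 0, 0, 0, 0, 0, -0.3, -0.038, 0, 0, 0, 0, 0, -0.3, -0.048, 0, 0, 0, 0, 0, -0.3, -0.058, 0, 0, 0, 0, 0, -0.3, -0.067, 0, 0, 0, 0, 0, -0.3, -0.067, 0, 0, 0, 0, 0, -0.3]}}

```text
time: 6.25
position: [0.5282, 0.3451, 0.0498]
tool_rot: [0.037, -3.138, -0.002]
ft_force: [-8.1, -0.6, 11.6]
grip_width: 0.352
grip_force: 5.6
```

Emit:
{"api": "jog_arm", "payload": {"moves": [-0.01, 0, 0, 0, 0, 0, -0.3, -0.02, 0, 0, 0, 0, 0, -0.3, -0.03, 0, 0, 0, 0, 0, -0.3, -0.04, 0, 0, 0, 0, 0, -0.3, -0.05, 0, 0, 0, 0, 0, -0.3, -0.06, 0, 0, 0, 0, 0, -0.3, -0.067, 0, 0, 0, 0, 0, -0.3, -0.067, 0, 0, 0, 0, 0, -0.3]}}

```text
time: 7.25
position: [0.5455, 0.3461, 0.0486]
tool_rot: [0.039, -3.133, -0.001]
ft_force: [-11.1, 0.2, 9.7]
grip_width: 0.353
grip_force: 7.5
```

Emit:
{"api": "jog_arm", "payload": {"moves": [-0.01, 0, 0.002, 0, 0, 0, -0.3, -0.02, 0, 0.002, 0, 0, 0, -0.3, -0.03, 0, 0.002, 0, 0, 0, -0.3, -0.04, 0, 0.002, 0, 0, 0, -0.3, -0.05, 0, 0.002, 0, 0, 0, -0.3, -0.06, 0, 0.002, 0, 0, 0, -0.3, -0.065, 0, 0.002, 0, 0, 0, -0.3, -0.065, 0, 0.002, 0, 0, 0, -0.3]}}

```text
time: 8.25
position: [0.5657, 0.3468, 0.0489]
tool_rot: [0.039, -3.134, -0.002]
ft_force: [-11.3, 0.2, 12.3]
grip_width: 0.35
grip_force: 9.3
```

```bash
python3 - <<'E'
from h import *
from bench import ctrl
d=ctrl.get_image("top")
cv2.imwrite("pics/top2.png",cv2.resize(d["pixels"][140:255,285:445,::-1],None,fx=5,fy=5,interpolation=cv2.INTER_CUBIC))
E
```

```text
(no output)
```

View pics/top2.png

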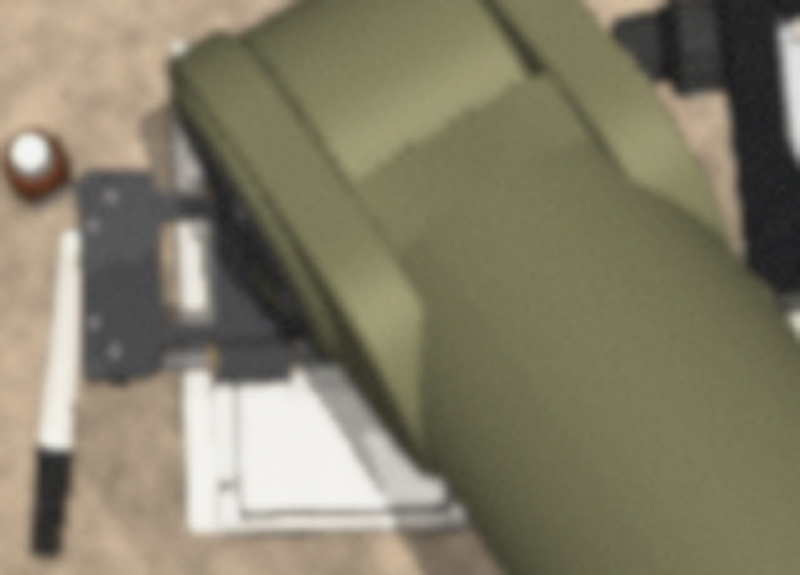

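The arm hides the tray in this view, and the bottle and marker are undisturbed. The force shows no stop contact yet, so I'll keep pushing in small steps.

Emit:
{"api": "jog_arm", "payload": {"moves": [-0.004, 0, 0, 0, 0, 0, -0.3, -0.008, 0, 0, 0, 0, 0, -0.3, -0.012, 0, 0, 0, 0, 0, -0.3, -0.016, 0, 0, 0, 0, 0, -0.3, -0.02, 0, 0, 0, 0, 0, -0.3, -0.02, 0, 0, 0, 0, 0, -0.3, -0.02, 0, 0, 0, 0, 0, -0.3, -0.02, 0, 0, 0, 0, 0, -0.3]}}

```text
time: 9.3
position: [0.5659, 0.3468, 0.0485]
tool_rot: [0.041, -3.123, 0.002]
ft_force: [-23.8, -4.0, 20.5]
grip_width: 0.348
grip_force: 14.7
```

Emit:
{"api": "jog_arm", "payload": {"moves": [0.006, 0, -0.004, 0, 0, 0, -0.3, 0.012, 0, -0.01, 0, 0, 0, -0.3, 0.02, 0, -0.018, 0, 0, 0, -0.3, 0.025, 0, -0.028, 0, 0, 0, -0.3, 0.032, 0, -0.045, 0, 0, 0, -0.3, 0.036, 0, -0.07, 0, 0, 0, -0.3, 0.036, 0, -0.11, 0, 0, 0, -0.3, 0.036, 0, -0.15, 0, 0, 0, -0.3]}}

```text
time: 10.3
position: [0.5662, 0.3441, 0.0943]
tool_rot: [-0.034, 3.14, 0.001]
ft_force: [-0.7, -0.7, 0.5]
grip_width: 0.347
grip_force: 0.0
```

Emit:
{"api": "jog_arm", "payload": {"moves": [0.03, 0, -0.1, 0, 0, 0, -0.3, 0.1, 0, -0.2, 0, 0, 0, -0.3, 0.2, 0.1, -0.3, 0, 0, 0, -0.3, 0.3, 0.25, -0.3, 0, 0, 0, -0.3, 0.3, 0.4, -0.3, 0, 0, 0, -0.3, 0.3, 0.55, -0.3, 0, 0, 0, -0.3, 0.3, 0.68, -0.3, 0, 0, 0, -0.3, 0.3, 0.7, -0.3, 0, 0, 0, -0.3]}}

```text
time: 11.3
position: [0.4687, 0.5555, 0.1828]
tool_rot: [0.041, -3.141, -0.003]
ft_force: [-0.1, 0.2, -0.8]
grip_width: 0.352
grip_force: 0.0
```

```bash
python3 - <<'E'
from h import *
from bench import ctrl
s=ctrl.get_state();print(s["time"],s["position"],s["ft_force"])
d=ctrl.get_image("top")
cv2.imwrite("pics/top3.png",cv2.resize(d["pixels"][140:255,285:445,::-1],None,fx=5,fy=5,interpolation=cv2.INTER_CUBIC))
E
```

```text
11.3 [0.46874826 0.55552273 0.18281086] [-0.13186938  0.15643515 -0.84847929]
```

View pics/top3.png

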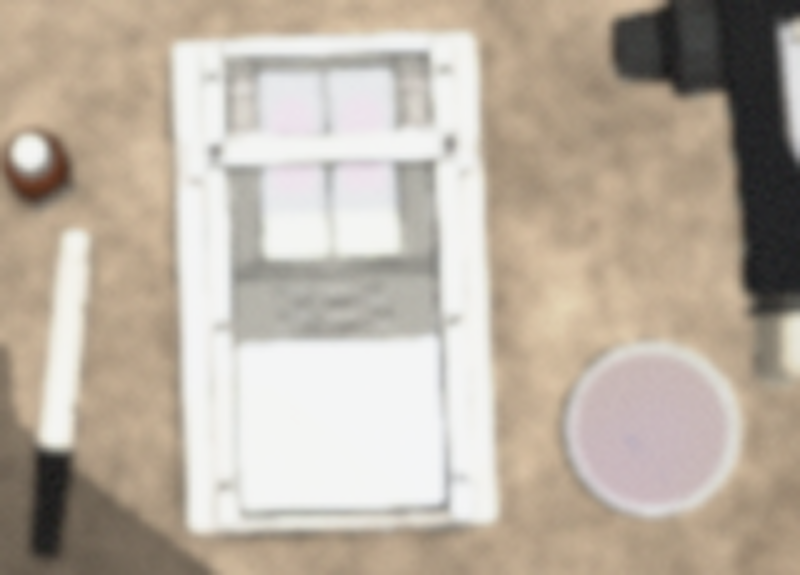

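```bash
python3 - <<'E'
from h import *
from bench import ctrl
d=ctrl.get_image("top")
c=lambda l: [(285+(x+.5)/5-.5,140+(y+.5)/5-.5) for x,y in l]
a=unproj(d,c([(240,341),(440,335)]),.052); b=unproj(d,c([(240,511),(445,503)]),.05)
print(a,b,(a-b)[:,0], "before", unproj(d,c([(238,472),(447,465)]),.056)[:,0])
g=cv2.cvtColor(cv2.resize(d["pixels"][140:255,285:445],None,fx=5,fy=5,interpolation=cv2.INTER_CUBIC),cv2.COLOR_RGB2GRAY)
cv2.imwrite("pics/far.png",cv2.resize(d["pixels"][146:176,318:380,::-1],None,fx=12,fy=12,interpolation=cv2.INTER_CUBIC))
E
```

```text
[[0.55035011 0.38291636 0.052     ]
 [0.55254492 0.30401425 0.052     ]] [[0.48342299 0.38309221 0.05      ]
 [0.48647228 0.30260028 0.05      ]] [0.06692712 0.06607264] before [0.49852754 0.50115022]
```

View pics/far.png

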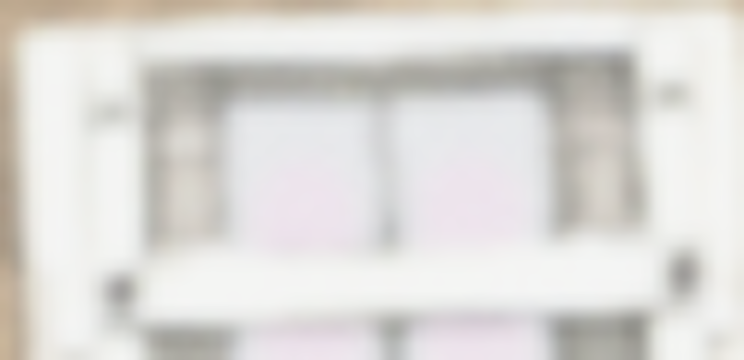

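The tray's near edge is 66–67 mm past the plate's near end, and 66 mm is expected at home. The nose reaches the end stop with no gap, and the tray is straight. The hand is clear, so I'm handing in.

```bash
python3 -c "
from bench import ctrl
print(ctrl.close_job())"
```

```text
the job is handed in; nothing more can be done
None
```

I pressed the tray down, pushed it under the crossbar and home against the end stop, withdrew the hand and handed the job in; the camera shows it home and straight to within about 1 mm, but I could not read the leaf-spring or plate joints directly, and no verdict came back.

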